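# Hang the pen caddy on the lamp rail and push the clip dish below it

## Task

Hook the yellow pen caddy onto the rail at the open stretch beside the lamp hood, keeping it upright, slide it along the rail until its hook is straight below the green tag, and let it hang there freely. Then push the blue dish across the desk, without lifting it, until it stands wholly on the green disc, centred to about a centimetre. Leave the caddy hanging at the tag and the other things on the desk where they are.

Things in the scene. Friction and masses are not known exactly. Their poses are not given: they have to be found in the camera images.
- caddy: yellow pen caddy with pens, loose, 0.25 kg: an open tub 72 (x) x 60 (y) x 80 (z) mm; from its divider a spine rises to a hook on top, 193 mm tall in all. Origin: on its underside, below the hook; z up, x from the grip side to the lip side of the hook. It starts standing on the desk, x roughly away from the robot
- caddy_hook (a point): where the rail's centre lies in the hook when the caddy hangs: 178 mm above its origin. The hook, 24 mm wide (y), is an inverted V open downward: spine 15 mm to -x, lip 15 mm to +x of this point, lip's end 27 mm below it, hook's top 15 mm above it. To hook on, come straight down over the rail from at least 35 mm above the hanging height
- caddy_grip (a point): middle of the black grip: a blade 12 mm thick (along the caddy's y), 26 mm wide, 87 mm long, sloping up and to the caddy's -x at 40 degrees from vertical, its top end 26 mm beyond this point. 57 mm to -x of the hook point and 19 mm lower. Pinch it across y with the tool leaning along the blade, wrist towards the robot
- stand: fixed: rail, diameter 12 mm, along y, 240 mm above the desk, between posts (18 mm thick) at y +-260 mm. From y = -60 to 270 mm a lamp hood covers it (x +-30 mm, from 268 mm above the desk; shelf on top x +-55 mm, 330 to 346 mm), too low to lift a hook on there; it blocks an upright gripper at the caddy's grip: lean it 25 to 45 degrees. Origin: desk level under mid-rail; x away from robot
- rail_gap (a point): centre line of the rail in the middle of its open stretch (y = -250 to -60 mm of the stand, on the robot's right, nothing above), 240 mm above the desk; this point is at y = -160 mm of the stand
- tag: green tag, 30 mm wide, wrapped over the lamp hood and its shelf (top, front and back). Origin: on the rail's centre line straight below the tag, 240 mm above the desk; axes as the stand's
- dish: round blue clip dish, loose, 0.3 kg, outside diameter 116 mm at the bottom to 120 mm at the rim, 35 mm high, wall 5 mm, hollow. Origin: centre of its underside
- spot: flat green disc, 150 mm in diameter, stuck on the desk near below the tag. Origin: its centre, at desk level
- stapler: black and red stapler, 130 x 36 x 55 mm, bystander, origin under its centre, long along its x
- mug: white mug, diameter 80 mm, 95 mm high, handle at its +y, bystander, origin under its centre
- cup: grey cup, diameter 72 mm, 90 mm high, bystander near the caddy, origin under its centre
- carton: flat orange carton 70 x 140 x 50 mm, bystander behind the rail, origin under its centre
- bottle: blue bottle, diameter 64 mm, 170 mm high, bystander behind the rail, origin under its centre
- tape: black tape dispenser 60 x 140 x 81 mm, bystander behind the rail, origin under its centre
Things that resemble listed ones, but are neither listed nor needed, are in the scene too. There is more than one size of the dish; the one meant has the size given above.

How it is judged:
By the outcome, as a careful person would: the job done as asked, in the order asked, and still so for the second after the job is handed in, with the robot touching nothing.
It also fails if it takes over 58 s, if anything falls off the work surface, if the arm or the gripper's body presses on something with over 40 N, if the wrist force passes 120 N, or if a joint passes its speed limit or range.

## Robot

A 6-joint arm with a two-finger parallel gripper is mounted at the origin on the work surface. World frame = base frame: x ahead of the robot, y to its left, z up, the work surface at z = 0. Lengths are in m, angles in rad, forces in N, time in s.
With the tool pointing down it reaches from about 0.375 to 0.925 m from the base axis. Payload 5.7 kg.
Tool frame: the origin (TCP) lies between the finger pads; the fingertips stand 14 mm ahead of it and the grasp point (between the pads) lies 5 mm behind it; z points along the fingers, y is the line along which they close (so a half turn about z gives the same grasp; the last joint's range is limited). The gripper opens to 85 mm and grips with 20 to 120 N. Pads are 22 mm wide; open, the fingers measure 114 mm over their backs; the gripper's body (76 mm by 85 mm) begins 54 mm behind the grasp point. The pads swing forward as they close: fully open they stand 13 mm farther back than shut.
Start: joints at [1.23, 0.359, 1.51, -0, 1.272, -0.115], TCP at [0.134, 0.585, 0.223] pointing down, gripper open.
Joint ranges: [-2.97, 2.97], [-1.01, 2.36], [0.21, 2.38], [-0.96, 4.11], [0.2, 2.71], [-2.98, 2.98]. Speed limits (rad/s): [2.39, 2.39, 3.14, 3.14, 3.14, 3.14].

## Interface

Orientations are given as a 3x3 rotation matrix whose columns are the frame's x, y, z axes.
In Python, from workcell import * gives the robot as it stands. The module is installed in compiled form; this text tells all that it offers.
- The arm moves only by the shell command python3 -m creep 'ROWS' [OPENING] [FORCE]. ROWS is text: rows parted by semicolons, each of 6 numbers parted by spaces: the shift along the tool's x, y, z in m, then the turn, a rotation vector about the tool's x, y, z in degrees. In form: tx ty tz ax ay az; .... A call has 1 to 12 rows; each row is the pose to reach, as a shift and turn from the pose commanded when the call began, along the tool's axes at that moment; what a row does not reach only later rows make up. A row lasts 1/10 s, in which the tool goes at most 50 mm and 8.59 degrees, less where a joint would pass 70% of its speed; a pose out of reach is approached as far as the arm can. A call with a gripper value outside its range is refused whole. OPENING is the opening, from 0 (shut) to 1 (fully open), set as the call begins (- or left out, the last holds). The fingers move at their own pace and stop on an object; FORCE is the grip in N (left out, the last holds). Time passes only in rows, so rows that repeat a pose let the fingers close. It gives the time, the measured TCP pose, the force, the opening and the grip force at its end, in the units of the state.
- get_obs(): the state, without advancing time (a new reading comes with each control period).
- grab_frame(name): name is "scene" or "top" or "wrist"; returns the picture (480x640x3 uint8, red, green, blue); there is no depth.
- camera_params(name): a dict with "fx", "fy", "cx", "cy" (pixels), "rvec" (rotation vector, rad) and "tvec" (3), from world to camera coordinates, as OpenCV has them; the wrist camera has in their place "mount" (4x4, takes a point from camera to tool coordinates, whose origin is the TCP and whose axes are the flange's). Camera axes: x right, y down, z forward; pixel columns grow to the right and rows downward; lengths in m; the calibration is good to about 2 mm. The wrist camera is an equidistant fisheye: a pixel r from the principal point sees the ray r / f radians off the axis. A picture is of the moment at which its call begins: read the wrist's pose just before it. camera_params takes no time and is no camera call.
- hand_in(): hands the job in; it is judged then, once.
The state is a dict: "t": time; "joint_positions": joint angles; "joint_vel": joint speeds; "effort": joint torques, N m; "ee_pos": TCP position; "tcp_rot": TCP orientation; "wrist_force": force on the tool from outside, world axes, zero at the start; "torque": the same for the moment, N m; "gripper_width": finger opening in m; "finger_force": force on a finger pad.
Only numpy, scipy, OpenCV 4.12 (cv2) and the standard library are available. Lean on these libraries where they do the work, as an engineer would, in place of code of your own. Each camera call takes 0.05 s, during which the arm holds its last target. There are 200 camera calls.

## Working session

There is one attempt and no reset: what is moved stays moved. The work goes in short steps, Python scripts to look and compute and a shell command to move; the robot and the scene stay as the last step left them, time stands still between calls to the robot, and variables do not carry over. Pictures are saved under pics/ and viewed, at most 10 in all, crops included, and the job is handed in when it is done.

```bash
mkdir -p pics; python3 - <<'E'
from workcell import *
import cv2,numpy as np
for n in ("scene","top"):
    cv2.imwrite(f"pics/{n}0.png",grab_frame(n)[:,:,::-1]); print(n,camera_params(n))
o=get_obs();print(o)
cv2.imwrite("pics/wrist0.png",grab_frame("wrist")[:,:,::-1]);print(camera_params("wrist"))
E
```

```text
scene {'fx': 475.862714144562, 'fy': 475.862714144562, 'cx': 321.77214314566737, 'cy': 243.64119214123318, 'rvec': array([ 1.06723065,  2.24409337, -1.1272591 ]), 'tvec': array([ 0.39041374, -0.12351475,  1.85834884])}
top {'fx': 602.6302642849985, 'fy': 602.6302642849985, 'cx': 325.20002538593104, 'cy': 243.27238737445626, 'rvec': array([ 2.20800099, -2.1735169 ,  0.07109893]), 'tvec': array([-0.03366694,  0.59305168,  1.47437115])}
{'t': 0.1, 'joint_positions': array([ 1.22989810e+00,  3.59451539e-01,  1.51132224e+00,  5.34616635e-06,
        1.27249833e+00, -1.15115850e-01]), 'joint_vel': array([-0.00089597, -0.0001869 , -0.00397067, -0.00084175,  0.00163096,
       -0.00031598]), 'effort': array([-2.54619299e-04, -5.28639293e+01, -2.79353249e+01, -2.09125865e-04,
        5.12114071e-03, -3.23225333e-05]), 'ee_pos': array([0.13412626, 0.58417635, 0.22202735]), 'tcp_rot': array([[-9.74618847e-01,  2.23870012e-01, -5.66315667e-04],
       [ 2.23870640e-01,  9.74617585e-01, -1.58110509e-03],
       [ 1.97979194e-04, -1.66775627e-03, -9.99998590e-01]]), 'wrist_force': array([-0.48219189, -0.08940081, -0.33808744]), 'torque': array([ 0.02729066, -0.01939174, -0.01666839]), 'finger_force': 0.0, 'gripper_width': 0.08546514890698119}
{'fx': 371.64829954431775, 'fy': 371.64829954431775, 'cx': 315.0679544493711, 'cy': 234.27258359303497, 'mount': array([[-5.72531386e-04, -9.65017694e-01, -2.62184138e-01,
         6.60704849e-02],
       [ 9.99999832e-01, -5.77222038e-04, -5.91256575e-05,
        -5.14104876e-04],
       [-9.42811564e-05, -2.62184127e-01,  9.65017862e-01,
        -1.51620399e-01],
       [ 0.00000000e+00,  0.00000000e+00,  0.00000000e+00,
         1.00000000e+00]])}
```

View pics/scene0.png

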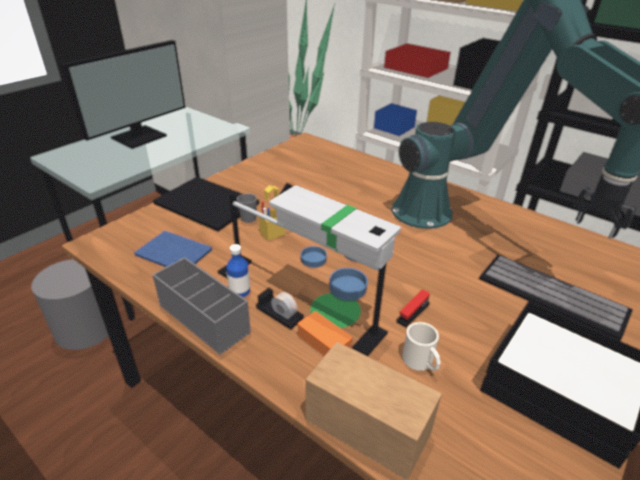

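View pics/top0.png

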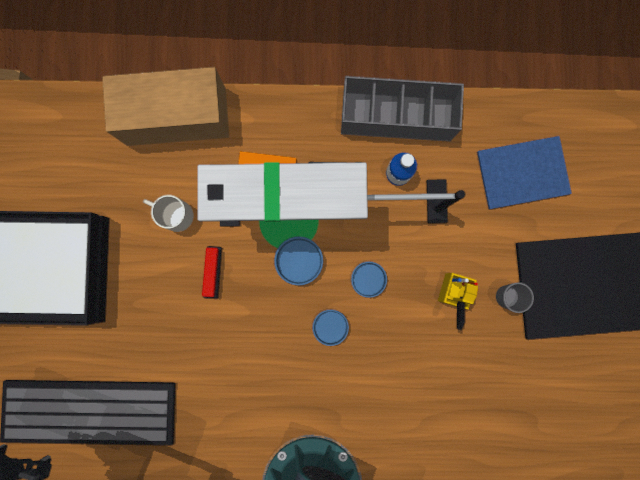

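The scene shows the caddy at top-view (460,290) with its grip pointing to the robot, the cup at (515,297), the rail at row 197, the tag at (272,191), the large dish at (299,261), the spot at (289,230) and two small decoy dishes. Now I'll measure them.

```bash
cat > h.py <<'E'
import numpy as np,cv2
from workcell import *
def cam(n):
    c=camera_params(n);K=np.array([[c['fx'],0,c['cx']],[0,c['fy'],c['cy']],[0,0,1.]])
    R=cv2.Rodrigues(np.array(c['rvec']))[0];return K,R,np.array(c['tvec'])
def ray(n,u,v):
    K,R,t=cam(n);d=R.T@np.linalg.solve(K,[u,v,1.]);return -R.T@t,d/np.linalg.norm(d)
def onz(n,u,v,z):
    o,d=ray(n,u,v);return o+d*(z-o[2])/d[2]
def proj(n,p):
    K,R,t=cam(n);q=K@(R@np.array(p)+t);return q[:2]/q[2]
def two(u1,u2):
    a,d=ray("scene",*u1);b,e=ray("top",*u2)
    A=np.c_[d,-e];s=np.linalg.lstsq(A,b-a,rcond=None)[0];p,q=a+s[0]*d,b+s[1]*e
    return (p+q)/2,np.linalg.norm(p-q)
def wray(T,u,v):  # wrist ray in world; T=(R,p)
    c=camera_params("wrist");x,y=u-c['cx'],v-c['cy'];r=np.hypot(x,y);th=r/c['fx']
    d=np.array([np.sin(th)*x/r,np.sin(th)*y/r,np.cos(th)]);M=c['mount']
    return T[1]+T[0]@M[:3,3],T[0]@M[:3,:3]@d
E
python3 - <<'E'
from h import *
np.set_printoptions(precision=4,suppress=True)
im=cv2.imread("pics/top0.png");hsv=cv2.cvtColor(im,cv2.COLOR_BGR2HSV);sc=cv2.imread("pics/scene0.png");hs=cv2.cvtColor(sc,cv2.COLOR_BGR2HSV)
def comps(h,lo,hi,amin):
    m=cv2.inRange(h,lo,hi);n,l,s,c=cv2.connectedComponentsWithStats(m)
    return [(s[i],c[i],l==i) for i in range(1,n) if s[i][4]>amin]
print("blue")
for s,c,m in comps(hsv,(95,60,40),(120,255,255),300):
    (u,v),(w,h),a=cv2.fitEllipse(max(cv2.findContours(m.astype('uint8'),0,1)[0],key=len))
    P=onz("top",u,v,.035);print(s,(u,v),P,"diam",w*(1.47-.035-0.0)/602.6,h*1.435/602.6)
print("green")
for s,c,m in comps(hsv,(45,80,40),(85,255,255),100):
    print(s,c,onz("top",*c,.346))
    ys,xs=np.nonzero(m); 
    if 1:
        for r in range(s[1],s[1]+s[3],6):
            k=xs[ys==r]; print(r,k.min(),k.max(),end=' | ')
    print()
print("yellow")
for s,c,m in comps(hsv,(20,120,80),(35,255,255),20): print(s,c,cv2.minAreaRect(np.argwhere(m)[:,::-1].astype('float32')))
# white hood
for s,c,m in comps(hsv,(0,0,140),(180,40,255),1000):
    r=cv2.minAreaRect(np.argwhere(m)[:,::-1].astype('float32'));print("white",s,r,[onz("top",*p,.346) for p in cv2.boxPoints(r)])
# rail
for u in (375,390,405,420):
    g=im[185:210,u].astype(int).sum(1);print(u,g)
a=cv2.resize(im[250:350,420:560],None,fx=4,fy=4,interpolation=2)
b=cv2.resize(sc[170:270,200:340],None,fx=4,fy=4,interpolation=2)
cv2.imwrite("pics/crop1.png",cv2.resize(np.vstack([a,b]),(420,600)))
cv2.imwrite("pics/crop1.png",np.hstack([cv2.resize(im[260:340,430:510],(400,400),interpolation=2),cv2.resize(sc[175:255,225:305],(400,400),interpolation=2)]))
E
```

```text
blue
[ 478  137   93   72 4919] (523.6566772460938, 172.30810546875) [ 0.7759 -0.5118  0.035 ] diam 0.15984159166378473 0.23750978014693086
[390 153  27  28 439] (402.35247802734375, 166.65713500976562) [ 0.7851 -0.2119  0.035 ] diam 0.059101487646220016 0.06374242817726478
[ 275  237   48   48 1830] (298.3957214355469, 260.5226745605469) [0.5492 0.0406 0.035 ] diam 0.11276565723311574 0.11289581450124615
[352 262  35  35 982] (368.8349609375, 279.16131591796875) [ 0.5064 -0.1322  0.035 ] diam 0.08129320647919885 0.08282881333825598
[ 313  310   36   36 1006] (330.24591064453125, 327.27960205078125) [ 0.3883 -0.0398  0.035 ] diam 0.08277231919737776 0.08348501381429374
green
[ 259  163   60   85 2010] [280.0915 212.9771] [0.6305 0.0647 0.346 ]
163 264 278 | 169 264 278 | 175 264 278 | 181 264 278 | 187 264 279 | 193 264 279 | 199 264 278 | 205 264 279 | 211 264 279 | 217 265 279 | 223 259 317 | 229 260 316 | 235 263 314 | 241 268 283 | 247 276 278 | 
yellow
[438 273  40  37 919] [457.309  290.5996] ((458.7018127441406, 290.66058349609375), (36.20583724975586, 31.512487411499023), 16.
[... 548 characters left out ...]
6 ])]
white [   0  222   88   92 7760] ((42.85136795043945, 267.7153625488281), (87.16608428955078, 90.13343811035156), 0.9240454435348511) [array([0.431 , 0.6001, 0.346 ]), array([0.6044, 0.6059, 0.346 ]), array([0.6043, 0.4374, 0.346 ]), array([0.4309, 0.4332, 0.346 ])]
375 [334 354 349 342 318 306 323 320 321 353 474 536 558 478 392 274 293 310
 300 307 312 301 282 205 210]
390 [326 341 345 333 328 311 309 302 320 351 493 539 540 454 368 270 298 326
 319 307 307 305 296 303 309]
405 [221 225 233 208 217 243 314 304 319 387 510 543 527 441 342 285 298 318
 323 325 306 304 312 296 298]
420 [327 329 313 308 306 320 319 309 320 417 520 545 501 419 300 298 338 322
 324 315 307 295 310 304 294]
```

View pics/crop1.png

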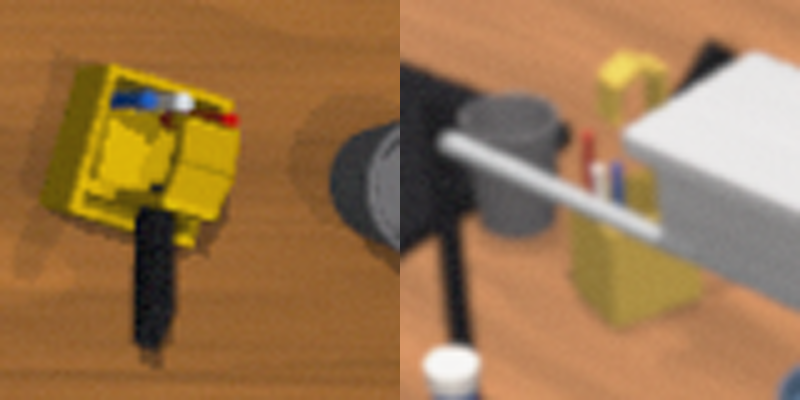

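The crop shows the hook ridge mid at top-view about (471.4,290.2), the grip tip at about (460,331) and the tub rotated about 16°.

```bash
cat >> h.py <<'E'
from scipy.spatial.transform import Rotation as Ro
def rows(p,R,n=0):
    o=get_obs();T=o['tcp_rot'];d=T.T@(np.array(p)-o['ee_pos']);r=Ro.from_matrix(T.T@R).as_rotvec(degrees=True)
    print("at",o['ee_pos'].round(4),"row: %.4f %.4f %.4f %.2f %.2f %.2f"%(*d,*r))
def lean(yaw,a):  # yaw,lean deg: tool z leans to +x of yawed frame
    s,c=np.sin(np.radians(a)),np.cos(np.radians(a));Z=Ro.from_euler('z',yaw,degrees=True).as_matrix()
    return Z@np.array([[-c,0,s],[0,1,0],[-s,0,-c]])
E
python3 - <<'E'
from h import *
from scipy.optimize import least_squares
np.set_printoptions(precision=4,suppress=True)
hk=onz("top",471.4,290.2,.193);tip=onz("top",460,331,.179);lo=onz("top",461,301,.115)
a,b=onz("top",465,289,.193),onz("top",478,291.6,.193)
d=hk-tip;print("hook",hk,"tip",tip,np.linalg.norm(d[:2]),"yaw",np.degrees(np.arctan2(d[1],d[0])),"ridge yaw",np.degrees(np.arctan2(*(a-b)[[1,0]]))-90)
# tub top corners
for p in ((452,273),(477,281)):print("tub",onz("top",*p,.08))
print("scene ridge",two((225+235/5,175+60/5),(471.4,290.2)))
for p in [(375,196.8),(390,196.5),(405,196.2),(420,195.9)]:print("rail",onz("top",*p,.246))
print("tag",onz("top",271.3,191,.346), [onz("top",*p,.346) for p in ((271.3,164),(272,216))])
E_=np.array([onz("top",*p,0)[:2] for p in ((258.7,223),(259.7,229),(262.7,235),(267.7,241),(317.3,223),(316.3,229),(314.3,235))])
r=least_squares(lambda c:np.linalg.norm(E_-c,axis=1)-.075,[.62,.06]);print("spot",r.x,r.fun)
print("dish nadir",onz("top",299,261,.035), "cam",ray("top",0,0)[0])
for n,u,v,z in(("stapler",212,272,.05),("mug",173,214,.09),("cup",515,297,.09)):print(n,onz("top",u,v,z))
E
```

```text
hook [ 0.4852 -0.344   0.193 ] tip [ 0.3955 -0.3225  0.179 ] 0.09228548411227427 yaw -13.490042866900469 ridge yaw -10.409157388289145
tub [ 0.5239 -0.3257  0.08  ]
tub [ 0.5059 -0.385   0.08  ]
scene ridge (array([ 0.4825, -0.3403,  0.1934]), np.float64(0.00903022532217639))
rail [ 0.6792 -0.1274  0.246 ]
rail [ 0.6803 -0.1591  0.246 ]
rail [ 0.6815 -0.1907  0.246 ]
rail [ 0.6826 -0.2224  0.246 ]
tag [0.6731 0.0826 0.346 ] [array([0.7261, 0.0837, 0.346 ]), array([0.6243, 0.0802, 0.346 ])]
spot [0.653  0.0696] [-0.0004  0.0004 -0.0002 -0.0005 -0.0013 -0.0004  0.0013]
dish nadir [0.548  0.0391 0.035 ] cam [ 0.5003 -0.0215  1.5086]
stapler [0.5177 0.2482 0.05  ]
mug [0.6527 0.3367 0.09  ]
cup [ 0.4697 -0.4717  0.09  ]
```

```bash
python3 - <<'E'
from h import *
rows((.40,.1,.36),lean(-5,30))
E
```

```text
at [0.1341 0.5843 0.2221] row: -0.3675 -0.4126 -0.1373 -2.16 -29.97 -7.73
```

```bash
R="-0.367 -0.413 -0.137 -2 -30 -7.7"; python3 -m creep '-0.367 -0.413 -0.137 -2 -30 -7.7;-0.367 -0.413 -0.137 -2 -30 -7.7;-0.367 -0.413 -0.137 -2 -30 -7.7;-0.367 -0.413 -0.137 -2 -30 -7.7;-0.367 -0.413 -0.137 -2 -30 -7.7;-0.367 -0.413 -0.137 -2 -30 -7.7;-0.367 -0.413 -0.137 -2 -30 -7.7;-0.367 -0.413 -0.137 -2 -30 -7.7;-0.367 -0.413 -0.137 -2 -30 -7.7;-0.367 -0.413 -0.137 -2 -30 -7.7;-0.367 -0.413 -0.137 -2 -30 -7.7;-0.367 -0.413 -0.137 -2 -30 -7.7' 1 60
python3 - <<'E'
from h import *
rows((.371,-.313,.232),lean(-15,40))
E
```

```text
t: 1.35
ee_pos: [0.3998, 0.0983, 0.3607]
tcp_rot: [[-0.861, 0.089, 0.5], [0.076, 0.996, -0.045], [-0.502, -0.001, -0.865]]
wrist_force: [0.3, -0.1, -0.7]
gripper_width: 0.0859
finger_force: 0.0
at [0.3998 0.0983 0.3607] row: 0.0581 -0.4121 0.1156 5.65 -9.82 8.15
```

```bash
python3 -m creep '0.058 -0.412 0.116 5.6 -9.8 8.2;0.058 -0.412 0.116 5.6 -9.8 8.2;0.058 -0.412 0.116 5.6 -9.8 8.2;0.058 -0.412 0.116 5.6 -9.8 8.2;0.058 -0.412 0.116 5.6 -9.8 8.2;0.058 -0.412 0.116 5.6 -9.8 8.2;0.058 -0.412 0.116 5.6 -9.8 8.2;0.058 -0.412 0.116 5.6 -9.8 8.2;0.058 -0.412 0.116 5.6 -9.8 8.2;0.058 -0.412 0.116 5.6 -9.8 8.2;0.058 -0.412 0.116 5.6 -9.8 8.2;0.058 -0.412 0.116 5.6 -9.8 8.2'
python3 - <<'E'
from h import *
rows((.433,-.330,.155),lean(-15,40))
cv2.imwrite("pics/w1.png",grab_frame("wrist")[:,:,::-1])
# predicted grip tip and grip in wrist image
E
```

```text
t: 2.55
ee_pos: [0.3865, -0.2751, 0.2557]
tcp_rot: [[-0.756, 0.281, 0.59], [0.222, 0.96, -0.172], [-0.615, 0.001, -0.788]]
wrist_force: [0.2, -0.6, 1.6]
gripper_width: 0.0853
finger_force: 0.0
at [ 0.3865 -0.2751  0.2557] row: 0.0145 -0.0397 0.1163 -0.79 -2.04 -1.07
```

View pics/w1.png

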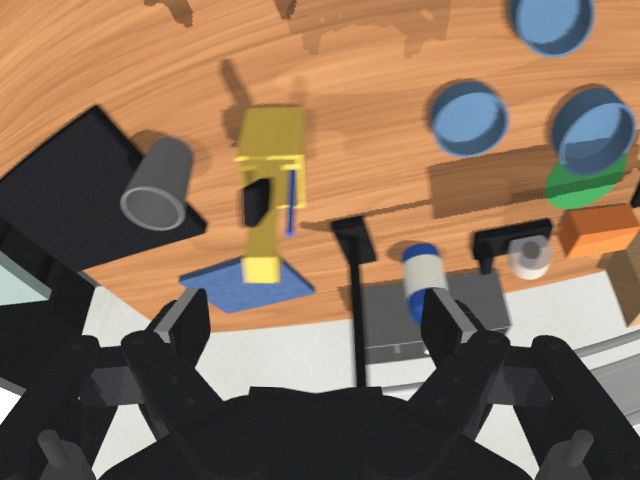

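The wrist view shows the black blade at (257,202) and the hook top at (261,268), left of the gripper axis. The arm is still short of the pregrasp.

```bash
python3 - <<'E'
from h import *
o=get_obs();T=(o['tcp_rot'],o['ee_pos'])
def wz(u,v,z):
    a,d=wray(T,u,v);return (a+d*(z-a[2])/d[2]).round(4)
print("hooktop",wz(261,257,.193),"blade",wz(257,202,.159),"hook L/R",wz(243,258,.193),wz(278,256,.193))
rows((.371,-.313,.232),lean(-15,40))
E
```

```text
hooktop [ 0.4499 -0.3431  0.193 ] blade [ 0.429  -0.3409  0.159 ] hook L/R [ 0.4477 -0.3565  0.193 ] [ 0.452  -0.3308  0.193 ]
at [ 0.3886 -0.2836  0.2585] row: 0.0232 -0.0330 0.0158 -1.24 -1.85 -0.90
```

```bash
python3 -m creep '0.023 -0.033 0.016 -1.2 -1.9 -0.9;0.023 -0.033 0.016 -1.2 -1.9 -0.9;0.023 -0.033 0.016 -1.2 -1.9 -0.9;0.023 -0.033 0.016 -1.2 -1.9 -0.9;0.023 -0.033 0.016 -1.2 -1.9 -0.9'
python3 - <<'E'
from h import *
o=get_obs();im=grab_frame("wrist")[:,:,::-1].copy();T=(o['tcp_rot'],o['ee_pos'])
np.savez("w2.npz",R=T[0],p=T[1]);cv2.imwrite("pics/w2f.png",im)
cv2.imwrite("pics/w2.png",cv2.resize(im[60:360,160:460],(600,600),interpolation=2))
print(o['ee_pos'],o['joint_vel'].round(3))
E
```

```text
t: 3.1
ee_pos: [0.3895, -0.2915, 0.2531]
tcp_rot: [[-0.765, 0.276, 0.582], [0.221, 0.961, -0.164], [-0.605, 0.003, -0.796]]
wrist_force: [-0.2, 0.6, -0.3]
gripper_width: 0.0854
finger_force: 0.0
[ 0.38947561 -0.29152443  0.25314352] [-0.001  0.001 -0.005 -0.001 -0.002  0.001]
```

View pics/w2.png

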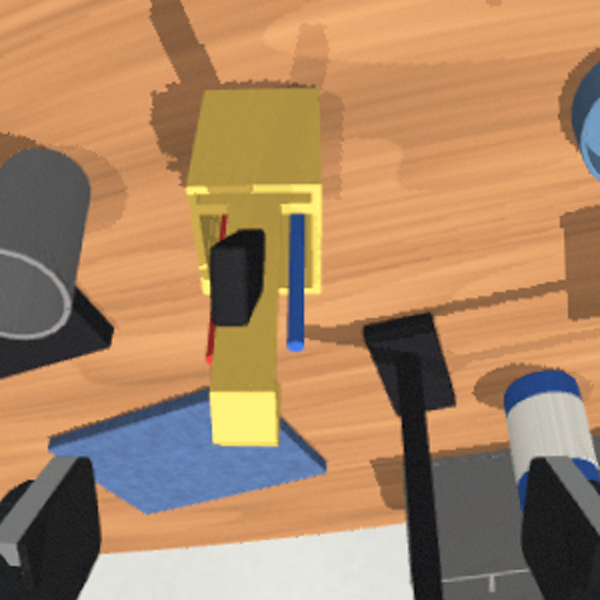

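The crop shows the blade's end face at crop (231,285) → full (275,202), and the hook top face at crop (211–279, 391–445).

```bash
python3 - <<'E'
from h import *
w=np.load("w2.npz");T=(w['R'],w['p'])
def wz(u,v,z):
    u,v=160+u/2,60+v/2
    a,d=wray(T,u,v);return (a+d*(z-a[2])/d[2]).round(4)
print("tipface",wz(231,285,.179),"hook ridge corners",wz(214,445,.193),wz(278,445,.193),"tub top near corners",wz(188,188,.08),wz(322,188,.08),"tub bottom near",wz(205,90,0),wz(318,90,0))
print(get_obs()['joint_positions'].round(3))
rows((.433,-.330,.155),lean(-15,40))
E
```

```text
tipface [ 0.4067 -0.3223  0.179 ] hook ridge corners [ 0.4744 -0.3542  0.193 ] [ 0.4809 -0.3308  0.193 ] tub top near corners [ 0.4403 -0.3628  0.08  ] [ 0.4577 -0.3057  0.08  ] tub bottom near [ 0.4392 -0.3629  0.    ] [ 0.4567 -0.3064  0.    ]
[-1.184 -0.063  2.175  0.772  0.754 -2.979]
at [ 0.3896 -0.2918  0.2533] row: 0.0178 -0.0250 0.1098 -0.51 -2.76 -0.89
```

j6 is at its limit (-2.98), so I'll flip the tool by a half turn.

```bash
python3 -m creep '0 0 -0.04 0 0 100;0 0 -0.04 0 0 100;0 0 -0.04 0 0 100;0 0 -0.04 0 0 100;0 0 -0.04 0 0 100;0 0 -0.04 0 0 100;0 0 -0.04 0 0 100;0 0 -0.04 0 0 100;0 0 -0.04 0 0 100;0 0 -0.04 0 0 100;0 0 -0.04 0 0 100;0 0 -0.04 0 0 100'
cat >> h.py <<'E'
def leanf(yaw,a): return lean(yaw,a)@np.diag([-1.,-1,1])
E
python3 - <<'E'
from h import *
print(get_obs()['joint_positions'].round(3))
R=leanf(-16,40);G=np.array([.4855,-.343,.178])-.057*np.array([np.cos(np.radians(16)),-np.sin(np.radians(16)),0])-[0,0,.019]
print("grip",G);rows(G-.085*R[:,2],R)
E
```

```text
t: 4.35
ee_pos: [0.3663, -0.2856, 0.2851]
tcp_rot: [[0.409, 0.703, 0.582], [0.906, -0.39, -0.165], [0.111, 0.595, -0.796]]
wrist_force: [-0.3, -0.3, -0.1]
gripper_width: 0.0855
finger_force: 0.0
[-1.258 -0.15   2.149  0.711  0.881 -1.189]
grip [ 0.43070808 -0.32728867  0.159     ]
at [ 0.3663 -0.2856  0.2851] row: -0.0261 -0.0176 0.0599 -2.00 2.23 79.56
```

```bash
python3 -m creep '-0.026 -0.018 0.06 -2 2.2 79.5;-0.026 -0.018 0.06 -2 2.2 79.5;-0.026 -0.018 0.06 -2 2.2 79.5;-0.026 -0.018 0.06 -2 2.2 79.5;-0.026 -0.018 0.06 -2 2.2 79.5;-0.026 -0.018 0.06 -2 2.2 79.5;-0.026 -0.018 0.06 -2 2.2 79.5;-0.026 -0.018 0.06 -2 2.2 79.5;-0.026 -0.018 0.06 -2 2.2 79.5;-0.026 -0.018 0.06 -2 2.2 79.5;-0.026 -0.018 0.06 -2 2.2 79.5;-0.026 -0.018 0.06 -2 2.2 79.5'
python3 - <<'E'
from h import *
print(get_obs()['joint_positions'].round(3))
R=leanf(-16,40);G=np.array([.4307,-.3273,.159])
rows(G+.005*R[:,2],R)
E
```

```text
t: 5.55
ee_pos: [0.3781, -0.3126, 0.224]
tcp_rot: [[0.739, -0.27, 0.618], [-0.204, -0.963, -0.177], [0.642, 0.005, -0.766]]
wrist_force: [-0.2, -0.4, 0.6]
gripper_width: 0.0854
finger_force: 0.0
[-1.289  0.017  2.239  0.965  0.723 -0.146]
at [ 0.3781 -0.3126  0.224 ] row: 0.0001 -0.0004 0.0899 0.01 0.02 0.44
```

```bash
python3 -m creep '0 0 0.03 0 0 0;0 0 0.05 0 0 0;0 0 0.07 0 0 0;0 0 0.085 0 0 0;0 0 0.09 0 0 0;0 0 0.09 0 0 0;0 0 0.09 0 0 0'; python3 -m creep '0 0 0 0 0 0;0 0 0 0 0 0;0 0 0 0 0 0;0 0 0 0 0 0;0 0 0 0 0 0;0 0 0 0 0 0;0 0 0 0 0 0;0 0 0 0 0 0;0 0 0 0 0 0;0 0 0 0 0 0' 0 80
python3 - <<'E'
from h import *
o=get_obs();print(o['t'],o['torque'].round(2),o['finger_force']);rows(o['ee_pos']+[0,0,.03],o['tcp_rot'])
E
```

```text
t: 6.25
ee_pos: [0.4335, -0.3288, 0.1552]
tcp_rot: [[0.738, -0.271, 0.618], [-0.205, -0.963, -0.177], [0.643, 0.004, -0.766]]
wrist_force: [-0.3, -0.3, 1.0]
gripper_width: 0.0853
finger_force: 0.0
t: 7.25
ee_pos: [0.4335, -0.3294, 0.1552]
tcp_rot: [[0.738, -0.272, 0.617], [-0.206, -0.962, -0.178], [0.643, 0.005, -0.766]]
wrist_force: [-4.0, 0.1, 5.8]
gripper_width: 0.0109
finger_force: 78.4
7.25 [-0.04  0.28 -0.07] 78.40456008911133
at [ 0.4335 -0.3294  0.1552] row: 0.0193 0.0001 -0.0230 0.00 0.00 0.00
```

```bash
python3 -m creep '0.0064 0 -0.0077 0 0 0;0.013 0 -0.0154 0 0 0;0.026 0 -0.031 0 0 0;0.039 0 -0.046 0 0 0;0.051 0 -0.061 0 0 0;0.064 0 -0.077 0 0 0;0.077 0 -0.092 0 0 0;0.09 0 -0.107 0 0 0;0.0965 0 -0.115 0 0 0;0.0965 0 -0.115 0 0 0;0.0965 0 -0.115 0 0 0'
python3 - <<'E'
from h import *
o=get_obs();print(o['ee_pos'],o['wrist_force'],o['torque'].round(2),o['gripper_width'],o['joint_positions'].round(2))
t=grab_frame("top")[:,:,::-1];s=grab_frame("scene")[:,:,::-1]
cv2.imwrite("pics/t3f.png",t);cv2.imwrite("pics/s3f.png",s)
cv2.imwrite("pics/c3.png",np.hstack([cv2.resize(t[240:340,430:530],(400,400),interpolation=2),cv2.resize(s[130:230,210:310],(400,400),interpolation=2)]))
E
```

```text
t: 8.35
ee_pos: [0.4334, -0.3276, 0.3038]
tcp_rot: [[0.739, -0.271, 0.617], [-0.206, -0.963, -0.176], [0.641, 0.003, -0.767]]
wrist_force: [-0.5, -0.1, -4.0]
gripper_width: 0.0105
finger_force: 78.4
[ 0.43343064 -0.3276278   0.3037555 ] [-0.52210668 -0.07856672 -3.97460406] [0.21 0.84 0.03] 0.010530479784400493 [-1.13 -0.05  2.04  0.74  0.8   0.27]
```

View pics/c3.png

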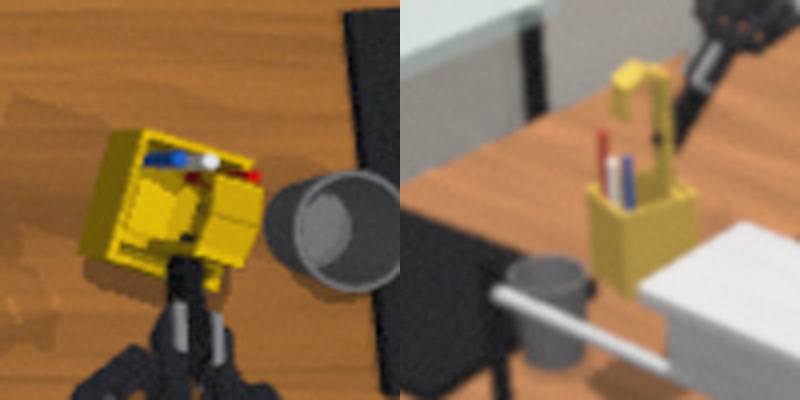

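```bash
python3 - <<'E'
from h import *
o=get_obs();R=o['tcp_rot']
print("meas hooktop",onz("top",490,292.75,.3416))
yaw=np.degrees(np.arctan2(R[1,2],R[0,2]));C=Ro.from_euler('z',yaw,degrees=True).as_matrix()
h=o['ee_pos']-.005*R[:,2]+C@[.057,0,.019];print("pred hookpt",h,"yaw",yaw)
print(two((210+100+ (640-400-70)*0,150),(490,292)) if 0 else proj("scene",h+[0,0,.015]),proj("top",h+[0,0,.015]))
S=Ro.from_euler('z',2.05,degrees=True).as_matrix();gap=np.array([.6818,-.202,.240])
def tcp(hook,L=40): # desired TCP for hook point
    Rt=leanf(2.05,L);return hook-S@[.057,0,.019]+.005*Rt[:,2],Rt
p,Rt=tcp(gap+[-.1,0,.062]);rows(p,Rt)
p,Rt=tcp(gap+[0,0,.062]);rows(p,Rt);print(p)
E
```

```text
meas hooktop [ 0.48257088 -0.34355167  0.3416    ]
pred hookpt [ 0.48512081 -0.34213427  0.32607381] yaw -15.859829880113773
[267.68084713 146.18910148] [489.19026036 291.41006638]
at [ 0.4334 -0.3274  0.3032] row: 0.0290 -0.1446 0.0552 11.49 0.17 -13.57
at [ 0.4334 -0.3274  0.3032] row: 0.1030 -0.1717 0.1168 11.49 0.17 -13.57
[ 0.62804836 -0.20392401  0.27916978]
```

```bash
python3 - <<'E'
from h import *
S=Ro.from_euler('z',2.05,degrees=True).as_matrix();gap=np.array([.6825,-.202,.240])
Rt=leanf(2.05,40)
for d in ([-.1,0,.095],[0,0,.095]):
    rows(gap+d-S@[.057,0,.019]+.005*Rt[:,2],Rt)
E
```

```text
at [ 0.4334 -0.3274  0.3032] row: 0.0507 -0.1447 0.0303 11.49 0.17 -13.57
at [ 0.4334 -0.3274  0.3032] row: 0.1246 -0.1718 0.0919 11.49 0.17 -13.57
```

```bash
python3 -m creep '0.01 -0.029 0.006 2.3 0 -2.7;0.02 -0.058 0.012 4.6 0 -5.4;0.03 -0.087 0.018 6.9 0 -8.1;0.04 -0.116 0.024 9.2 0.1 -10.8;0.051 -0.145 0.03 11.5 0.2 -13.6;0.065 -0.15 0.043 11.5 0.2 -13.6;0.08 -0.155 0.055 11.5 0.2 -13.6;0.095 -0.161 0.067 11.5 0.2 -13.6;0.11 -0.166 0.08 11.5 0.2 -13.6;0.125 -0.172 0.092 11.5 0.2 -13.6;0.125 -0.172 0.092 11.5 0.2 -13.6;0.125 -0.172 0.092 11.5 0.2 -13.6'
python3 - <<'E'
from h import *
o=get_obs();print(o['ee_pos'],o['wrist_force'],o['joint_positions'].round(2))
t=grab_frame("top")[:,:,::-1];s=grab_frame("scene")[:,:,::-1]
cv2.imwrite("pics/c4.png",np.hstack([cv2.resize(t[150:250,360:460],(400,400),interpolation=2),cv2.resize(s[130:230,200:300],(400,400),interpolation=2)]))
S=Ro.from_euler('z',2.05,degrees=True).as_matrix();Rt=leanf(2.05,40);gap=np.array([.6825,-.202,.240])
for z in (.03,.0):rows(gap+[0,0,z]-S@[.057,0,.019]+.005*Rt[:,2],Rt)
E
```

```text
t: 9.65
ee_pos: [0.6289, -0.2036, 0.3107]
tcp_rot: [[0.767, 0.037, 0.64], [0.028, -0.999, 0.024], [0.641, -0.0, -0.768]]
wrist_force: [4.6, 0.1, -11.9]
gripper_width: 0.0104
finger_force: 80.3
[ 0.62887656 -0.2035748   0.31072847] [  4.59133309   0.1424139  -11.94277798] [-0.66  0.13  1.84  0.67  0.73  0.46]
at [ 0.6283 -0.2036  0.3109] row: -0.0404 0.0004 0.0492 -0.06 0.15 0.03
at [ 0.6283 -0.2036  0.3109] row: -0.0597 0.0004 0.0722 -0.06 0.15 0.03
```

View pics/c4.png

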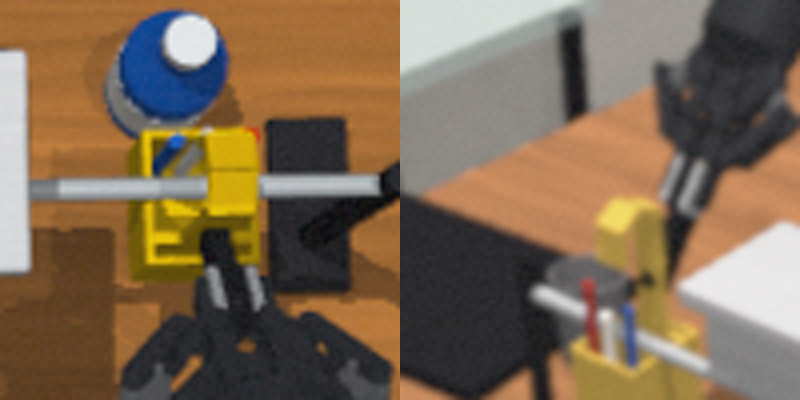

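```bash
python3 - <<'E'
from h import *
o=get_obs();print(o['wrist_force'],o['ee_pos'])
R=o['tcp_rot'];S=Ro.from_euler('z',2.05,degrees=True).as_matrix()
h=o['ee_pos']-.005*R[:,2]+S@[.057,0,.019];print("pred",h)
print("ridge",onz("top",418.25,192.4,h[2]+.015),"front edge",onz("top",418.25,203,h[2]-.01),"back",onz("top",418,182,h[2]-.02),"rail",onz("top",405,196.3,.246))
print("bottle cap",onz("top",407,160.5,.17))
E
```

```text
[  6.6704782    0.34257921 -13.70446868] [ 0.62827012 -0.2035948   0.31085023]
pred [ 0.68203195 -0.20167598  0.33368881]
ridge [ 0.67456087 -0.20261091  0.34868881] front edge [ 0.65718431 -0.20664187  0.32368881] back [ 0.70076771 -0.20745036  0.31368881] rail [ 0.68125168 -0.19072523  0.246     ]
bottle cap [ 0.77317042 -0.20480793  0.17      ]
```

```bash
python3 -m creep '0 0 0 0 0 0;0 0 0 0 0 0'; python3 - <<'E'
from h import *
o=get_obs();print(o['torque'],o['wrist_force'],o['joint_vel'].round(3))
E
```

```text
t: 9.95
ee_pos: [0.6279, -0.2036, 0.3109]
tcp_rot: [[0.767, 0.037, 0.64], [0.028, -0.999, 0.024], [0.641, -0.001, -0.768]]
wrist_force: [7.2, -0.1, -14.7]
gripper_width: 0.0106
finger_force: 79.7
[ 0.04442264  1.16708225 -0.00235853] [  7.20940271  -0.09275858 -14.74988515] [-0.001  0.     0.002  0.002 -0.001  0.   ]
```

The caddy's tub top is touching the rail's underside because I came in too high. Going straight down should release it.

```bash
python3 -m creep '-0.0032 0 0.0038 0 0 0;-0.0064 0 0.0077 0 0 0;-0.0096 0 0.0115 0 0 0;-0.0128 0 0.0154 0 0 0;-0.0128 0 0.0154 0 0 0'; python3 - <<'E'
from h import *
o=get_obs();print(o['torque'],o['wrist_force'],o['joint_vel'].round(3))
E
```

```text
t: 10.45
ee_pos: [0.6293, -0.2047, 0.2931]
tcp_rot: [[0.765, 0.036, 0.643], [0.029, -0.999, 0.021], [0.643, 0.002, -0.765]]
wrist_force: [-0.9, 0.7, -3.4]
gripper_width: 0.0107
finger_force: 81.6
[0.01092906 0.8034571  0.00584815] [-0.94314263  0.7043774  -3.37201774] [ 0.001 -0.007 -0.015 -0.007  0.01   0.015]
```

```bash
python3 - <<'E'
from h import *
t=grab_frame("top")[:,:,::-1];s=grab_frame("scene")[:,:,::-1]
cv2.imwrite("pics/c5.png",np.hstack([cv2.resize(t[160:220,380:440],(400,400),interpolation=2),cv2.resize(s[170:250,220:300],(400,400),interpolation=2)]))
o=get_obs();R=o['tcp_rot'];S=Ro.from_euler('z',2.05,degrees=True).as_matrix()
h=o['ee_pos']-.005*R[:,2]+S@[.057,0,.019];print("pred",h,o['ee_pos'])
for n,d in (("top",(400/60,380,160)),("scene",(5,220,170))):
    for q in ([0,0,.015],[.018,0,-.027],[.036,.03,-.098],[.036,-.03,-.098],[-.036,.03,-.098],[-.036,-.03,-.098],[.036,.03,-.178],[.036,-.03,-.178]):
        u=proj(n,h+S@q);print(n,q,((u-d[1:])*d[0]).round(0))
E
```

```text
pred [ 0.68349551 -0.20299532  0.31678122] [ 0.62975123 -0.20492965  0.29395688]
top [0, 0, 0.015] [247. 194.]
top [0.018, 0, -0.027] [224. 157.]
top [0.036, 0.03, -0.098] [ 98. 139.]
top [0.036, -0.03, -0.098] [283. 135.]
top [-0.036, 0.03, -0.098] [104. 360.]
top [-0.036, -0.03, -0.098] [289. 356.]
top [0.036, 0.03, -0.178] [ 70. 178.]
top [0.036, -0.03, -0.178] [244. 174.]
scene [0, 0, 0.015] [173.  80.]
scene [0.018, 0, -0.027] [156. 158.]
scene [0.036, 0.03, -0.098] [181. 295.]
scene [0.036, -0.03, -0.098] [104. 259.]
scene [-0.036, 0.03, -0.098] [264. 240.]
scene [-0.036, -0.03, -0.098] [189. 207.]
scene [0.036, 0.03, -0.178] [189. 407.]
scene [0.036, -0.03, -0.178] [115. 370.]
```

View pics/c5.png

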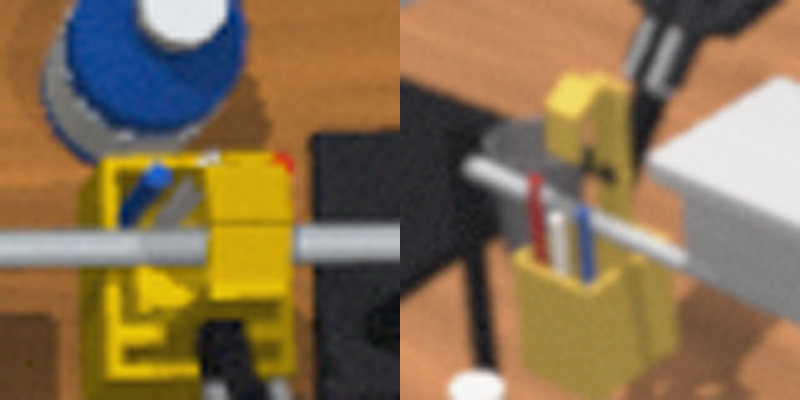

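The hook ridge is at crop (250,222), about 9 mm towards the robot of the prediction, and the tub is about 6 mm that way, so the caddy has tipped about 2°. I'll correct by +8 mm in x and a 2° turn.

```bash
python3 -m creep '0.003 0 0.0025 0 -1 0;0.006 0 0.005 0 -2 0;0.006 0 0.005 0 -2 0;0.006 0 0.005 0 -2 0'; python3 - <<'E'
from h import *
o=get_obs();print(o['torque'].round(2),o['wrist_force'],o['ee_pos'])
t=grab_frame("top")[:,:,::-1];hs=cv2.cvtColor(t,cv2.COLOR_BGR2HSV)
m=cv2.inRange(hs,(20,120,60),(35,255,255))
print(t[180:224,417].tolist())
for d in(.03,.06):rows(o['ee_pos']-[0,0,d],o['tcp_rot'])
E
```

```text
t: 10.95
ee_pos: [0.6377, -0.2045, 0.2944]
tcp_rot: [[0.786, 0.037, 0.617], [0.031, -0.999, 0.02], [0.618, 0.003, -0.786]]
wrist_force: [-0.1, 0.0, -3.0]
gripper_width: 0.0106
finger_force: 81.6
[-0.03  0.72 -0.01] [-0.14625235  0.00361691 -3.02255896] [ 0.637733   -0.2045102   0.29435195]
[[10, 182, 219], [10, 174, 211], [10, 171, 213], [10, 172, 212], [10, 170, 210], [10, 171, 211], [10, 171, 211], [10, 163, 206], [10, 146, 181], [10, 163, 201], [10, 172, 213], [10, 172, 213], [10, 173, 213], [10, 172, 213], [10, 173, 213], [10, 174, 214], [10, 176, 215], [10, 181, 219], [10, 194, 228], [10, 179, 215], [10, 78, 96], [10, 83, 102], [10, 83, 104], [10, 82, 102], [10, 83, 99], [10, 80, 95], [12, 91, 111], [20, 83, 100], [24, 63, 74], [30, 36, 41], [37, 43, 49], [35, 34, 36], [27, 27, 26], [34, 27, 31], [34, 29, 28], [30, 25, 25], [36, 34, 29], [33, 29, 34], [27, 23, 24], [31, 32, 26], [33, 29, 28], [39, 38, 37], [36, 38, 36], [22, 27, 27]]
at [ 0.6374 -0.2044  0.2941] row: -0.0181 0.0000 0.0236 -0.01 0.02 -0.03
at [ 0.6374 -0.2044  0.2941] row: -0.0366 -0.0001 0.0472 -0.01 0.02 -0.03
```

```bash
python3 -m creep '-0.003 0 0.004 0 0 0;-0.007 0 0.009 0 0 0;-0.0124 0 0.0157 0 0 0;-0.018 0 0.0236 0 0 0;-0.0245 0 0.0315 0 0 0;-0.03 0 0.039 0 0 0;-0.0335 0 0.043 0 0 0;-0.0366 0 0.0472 0 0 0;-0.0366 0 0.0472 0 0 0'; python3 - <<'E'
from h import *
o=get_obs();print(o['torque'].round(2),o['wrist_force'],o['ee_pos'])
R=o['tcp_rot'];print("hook z est",.3168-.002+ o['ee_pos'][2]-.2940)
E
```

```text
t: 11.9
ee_pos: [0.6376, -0.2046, 0.2334]
tcp_rot: [[0.787, 0.036, 0.616], [0.03, -0.999, 0.02], [0.616, 0.002, -0.787]]
wrist_force: [-0.7, -0.1, -3.4]
gripper_width: 0.0106
finger_force: 81.5
[-0.02  0.8  -0.02] [-0.65919747 -0.05191345 -3.37917602] [ 0.63761194 -0.20459655  0.233372  ]
hook z est 0.2541720018561869
```

```bash
python3 -m creep '-0.0015 0 0.002 0 0 0;-0.003 0 0.004 0 0 0;-0.0043 0 0.0055 0 0 0;-0.0055 0 0.007 0 0 0;-0.0055 0 0.007 0 0 0';python3 - <<'E'
from h import *
o=get_obs();print(o['torque'].round(2),o['wrist_force'],o['ee_pos'])
E
```

```text
t: 12.4
ee_pos: [0.6378, -0.2047, 0.2252]
tcp_rot: [[0.786, 0.036, 0.617], [0.03, -0.999, 0.02], [0.617, 0.003, -0.787]]
wrist_force: [-0.3, 0.3, -2.4]
gripper_width: 0.0105
finger_force: 81.6
[-0.05  0.75  0.04] [-0.31490165  0.30043018 -2.43340452] [ 0.63775801 -0.20470606  0.22515756]
```

```bash
python3 -m creep '-0.0012 0 0.0016 0 0 0;-0.0025 0 0.0031 0 0 0;-0.0025 0 0.0031 0 0 0;-0.0025 0 0.0031 0 0 0'; python3 -m creep '-0.0012 0 0.0016 0 0 0;-0.0019 0 0.0024 0 0 0;-0.0019 0 0.0024 0 0 0;-0.0019 0 0.0024 0 0 0'
```

```text
t: 12.8
ee_pos: [0.6379, -0.2049, 0.2214]
tcp_rot: [[0.786, 0.036, 0.617], [0.03, -0.999, 0.02], [0.617, 0.003, -0.787]]
wrist_force: [-0.6, 0.4, -2.7]
gripper_width: 0.0103
finger_force: 81.7
t: 13.2
ee_pos: [0.6382, -0.205, 0.2203]
tcp_rot: [[0.785, 0.036, 0.619], [0.031, -0.999, 0.019], [0.619, 0.004, -0.785]]
wrist_force: [-10.9, 1.7, 10.1]
gripper_width: 0.0108
finger_force: 84.2
```

```bash
python3 -m creep '0 0 -0.0025 0 0 0;0 0 -0.005 0 0 0;0 0 -0.005 0 0 0;0 0 -0.005 0 0 0'; python3 -m creep '-0.0025 0 0.0031 0 0 0;-0.0031 0 0.0039 0 0 0;-0.0031 0 0.0039 0 0 0'
```

```text
t: 13.6
ee_pos: [0.6346, -0.2049, 0.2219]
tcp_rot: [[0.787, 0.036, 0.616], [0.03, -0.999, 0.02], [0.617, 0.003, -0.787]]
wrist_force: [-0.1, -0.1, -2.5]
gripper_width: 0.0103
finger_force: 81.7
t: 13.9
ee_pos: [0.6353, -0.2053, 0.2188]
tcp_rot: [[0.785, 0.036, 0.619], [0.03, -0.999, 0.019], [0.619, 0.004, -0.785]]
wrist_force: [-9.6, 1.6, 9.3]
gripper_width: 0.0104
finger_force: 84.0
```

```bash
python3 - <<'E'
from h import *
o=get_obs();p=np.array([.633,-.205,.2225]);R=o['tcp_rot']@np.eye(3)
Rt=leanf(2.05,38.1)
for f in (0,.06,.12,.2,.2855):rows(p+[-.0358*f,f,0],Rt)
E
```

```text
at [ 0.6353 -0.2053  0.2188] row: 0.0005 -0.0003 -0.0043 0.18 -0.15 0.12
at [ 0.6353 -0.2053  0.2188] row: 0.0006 -0.0604 -0.0045 0.18 -0.15 0.12
at [ 0.6353 -0.2053  0.2188] row: 0.0007 -0.1204 -0.0047 0.18 -0.15 0.12
at [ 0.6353 -0.2053  0.2188] row: 0.0009 -0.2005 -0.0050 0.18 -0.15 0.12
at [ 0.6353 -0.2053  0.2188] row: 0.0011 -0.2860 -0.0052 0.18 -0.15 0.12
```

```bash
python3 -m creep '0.0015 0 -0.0055 0 0 0;0.0015 0 -0.0055 0 0 0;0.0015 -0.01 -0.0055 0 0 0;0.0016 -0.02 -0.0055 0 0 0;0.0016 -0.03 -0.0056 0 0 0;0.0016 -0.04 -0.0056 0 0 0;0.0016 -0.05 -0.0057 0 0 0;0.0016 -0.06 -0.0057 0 0 0;0.0016 -0.06 -0.0057 0 0 0;0.0016 -0.06 -0.0057 0 0 0'
```

```text
t: 14.9
ee_pos: [0.6304, -0.1447, 0.2228]
tcp_rot: [[0.786, 0.037, 0.617], [0.031, -0.999, 0.02], [0.617, 0.003, -0.787]]
wrist_force: [-0.4, -0.3, -3.7]
gripper_width: 0.0107
finger_force: 81.6
```

```bash
python3 -m creep '0 -0.01 0 0 0 0;0 -0.02 0 0 0 0;0 -0.03 0 0 0 0;0 -0.04 0 0 0 0;0 -0.05 0 0 0 0;0 -0.06 0 0 0 0;0 -0.07 0 0 0 0;0 -0.08 0 0 0 0;0 -0.09 0 0 0 0;0 -0.1 0 0 0 0;0 -0.1 0 0 0 0;0 -0.1 0 0 0 0'; python3 -m creep '0 -0.01 0 0 0 0;0 -0.02 0 0 0 0;0 -0.03 0 0 0 0;0 -0.04 0 0 0 0;0 -0.05 0 0 0 0;0 -0.06 0 0 0 0;0 -0.06 0 0 0 0'
```

```text
t: 16.1
ee_pos: [0.6267, -0.0445, 0.2224]
tcp_rot: [[0.786, 0.037, 0.617], [0.031, -0.999, 0.02], [0.617, 0.003, -0.787]]
wrist_force: [0.0, -0.9, -3.1]
gripper_width: 0.0108
finger_force: 81.6
t: 16.8
ee_pos: [0.6243, 0.0155, 0.222]
tcp_rot: [[0.787, 0.037, 0.616], [0.031, -0.999, 0.021], [0.617, 0.003, -0.787]]
wrist_force: [0.3, -0.1, -3.4]
gripper_width: 0.0102
finger_force: 81.6
```

```bash
python3 -m creep '0 -0.01 0 0 0 0;0 -0.02 0 0 0 0;0 -0.03 0 0 0 0;0 -0.04 0 0 0 0;0 -0.05 0 0 0 0;0 -0.06 0 0 0 0;0 -0.0655 0 0 0 0;0 -0.0655 0 0 0 0;0 -0.0655 0 0 0 0'
python3 - <<'E'
from h import *
s=grab_frame("scene")[:,:,::-1];t=grab_frame("top")[:,:,::-1]
cv2.imwrite("pics/c6.png",np.hstack([cv2.resize(s[180:320,270:410],(400,400),interpolation=2),cv2.resize(t[150:290,220:360],(400,400),interpolation=2)]))
E
```

```text
t: 17.7
ee_pos: [0.6223, 0.0799, 0.2219]
tcp_rot: [[0.786, 0.036, 0.617], [0.03, -0.999, 0.02], [0.617, 0.003, -0.787]]
wrist_force: [-0.3, -0.2, -3.1]
gripper_width: 0.0105
finger_force: 81.6
```

View pics/c6.png

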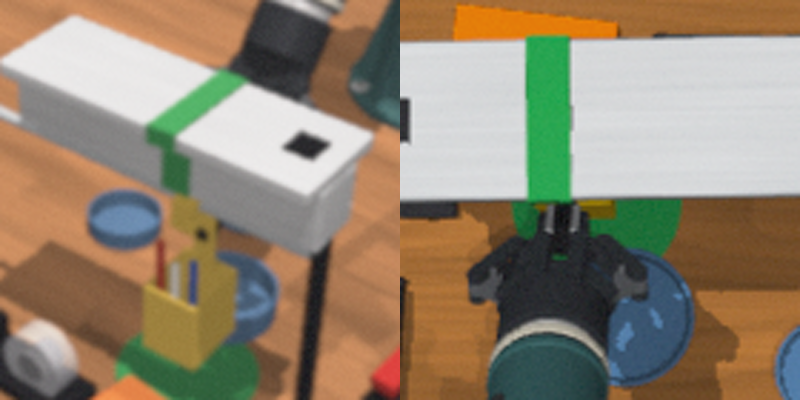

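```bash
python3 - <<'E'
from h import *
S=Ro.from_euler('z',2.05,degrees=True).as_matrix();g=np.array([.6716,.0819,.24])
s=cv2.imread("pics/c6.png")
f=lambda q:((proj("scene",g+S@np.array(q))-[270,180])*400/140).round(0)
print("tag bottom back",f([.030,0,.028]),"edges",f([.03,.015,.028]),f([.03,-.015,.028]))
print("tag shelf back",f([.055,0,.106]))
print("lip top/bottom at tag",f([.015,0,.003]),f([.018,0,-.024]),"lip edges bottom",f([.018,.012,-.024]),f([.018,-.012,-.024]))
hs=cv2.cvtColor(s,cv2.COLOR_BGR2HSV)[:,:400]
for n,lo,hi,rr in(("tag",(45,60,30),(85,255,255),(150,165,180,188)),("yel",(18,90,50),(35,255,255),(205,212,218))):
    m=cv2.inRange(hs,lo,hi)
    for r in rr:
        k=np.nonzero(m[r])[0];k=k[(k>130)&(k<250)];print(n,r,k.min(),k.max())
E
```

```text
tag bottom back [175. 190.] edges [188. 197.] [161. 184.]
tag shelf back [160. 130.]
lip top/bottom at tag [183. 205.] [180. 230.] lip edges bottom [191. 235.] [170. 225.]
tag 150 163 174
tag 165 163 189
tag 180 162 188
tag 188 167 188
yel 205 172 198
yel 212 172 202
yel 218 171 214
```

```bash
python3 -m creep '-0.001 0 0.0012 0 0 0;-0.0016 0 0.0021 0 0 0;-0.0016 0 0.0021 0 0 0'; python3 -m creep '0 0 0 0 0 0;0 0 0 0 0 0;0 0 0 0 0 0;0 0 0 0 0 0;0 0 0 0 0 0' 0.3; python3 -m creep '0 0 0 0 0 0;0 0 0 0 0 0;0 0 0 0 0 0;0 0 0 0 0 0' 0.75
```

```text
t: 18.1
ee_pos: [0.6234, 0.08, 0.2203]
tcp_rot: [[0.785, 0.035, 0.619], [0.03, -0.999, 0.02], [0.619, 0.003, -0.785]]
wrist_force: [0.3, -1.1, -0.1]
gripper_width: 0.0108
finger_force: 81.9
t: 18.6
ee_pos: [0.6222, 0.0803, 0.2193]
tcp_rot: [[0.786, 0.036, 0.617], [0.03, -0.999, 0.02], [0.617, 0.003, -0.787]]
wrist_force: [-1.2, -0.3, -0.4]
gripper_width: 0.0256
finger_force: 0.0
t: 19.0
ee_pos: [0.6222, 0.0803, 0.2193]
tcp_rot: [[0.786, 0.036, 0.617], [0.03, -0.999, 0.02], [0.617, 0.003, -0.787]]
wrist_force: [-0.7, -0.4, -1.0]
gripper_width: 0.0638
finger_force: 0.0
```

```bash
python3 -m creep '0 0 -0.01 0 0 0;0 0 -0.025 0 0 0;0 0 -0.05 0 0 0;0 0 -0.08 0 0 0;0 0 -0.11 0 0 0;0 0 -0.14 0 0 0;0 0 -0.16 0 0 0;0 0 -0.16 0 0 0'; python3 - <<'E'
from h import *
o=get_obs();print(o['joint_positions'].round(2))
u=np.degrees(np.arctan2(.0296,.104));R=lean(u,30)
rows((.43,.007,.30),R)
rows((.43,.007,.30),o['tcp_rot']@Ro.from_euler('z',-100,degrees=True).as_matrix())
E
```

```text
t: 19.8
ee_pos: [0.5233, 0.0772, 0.3487]
tcp_rot: [[0.783, 0.036, 0.621], [0.03, -0.999, 0.02], [0.622, 0.003, -0.783]]
wrist_force: [0.5, 0.8, -0.4]
gripper_width: 0.064
finger_force: 0.0
[ 0.   -0.17  2.    0.03  0.64  1.52]
at [0.5233 0.0772 0.3487] row: -0.1054 0.0666 -0.0212 -12.34 -11.69 167.82
at [0.5233 0.0772 0.3487] row: -0.1054 0.0666 -0.0212 -0.00 -0.00 -100.00
```

```bash
python3 -m creep '-0.105 0.067 -0.021 0 0 -100;-0.105 0.067 -0.021 0 0 -100;-0.105 0.067 -0.021 0 0 -100;-0.105 0.067 -0.021 0 0 -100;-0.105 0.067 -0.021 0 0 -100;-0.105 0.067 -0.021 0 0 -100;-0.105 0.067 -0.021 0 0 -100;-0.105 0.067 -0.021 0 0 -100;-0.105 0.067 -0.021 0 0 -100;-0.105 0.067 -0.021 0 0 -100;-0.105 0.067 -0.021 0 0 -100;-0.105 0.067 -0.021 0 0 -100' 1; python3 - <<'E'
from h import *
o=get_obs();print(o['joint_positions'].round(2))
u=np.degrees(np.arctan2(.0296,.104));R=lean(u,30)
rows((.445,.011,.12),R)
E
```

```text
t: 21.0
ee_pos: [0.4302, 0.0065, 0.2962]
tcp_rot: [[-0.031, 0.788, 0.615], [1.0, 0.025, 0.019], [-0.0, 0.615, -0.788]]
wrist_force: [0.0, -0.0, 0.1]
gripper_width: 0.0857
finger_force: 0.0
[-0.36 -0.31  2.23  0.41  0.64 -0.65]
at [0.4302 0.0065 0.2962] row: 0.0041 -0.0966 0.1481 0.03 12.77 -101.38
```

```bash
python3 -m creep '0.004 -0.09 0.07 0 12.8 -101.4;0.004 -0.09 0.07 0 12.8 -101.4;0.004 -0.09 0.07 0 12.8 -101.4;0.004 -0.09 0.07 0 12.8 -101.4;0.004 -0.09 0.07 0 12.8 -101.4;0.004 -0.09 0.07 0 12.8 -101.4;0.004 -0.097 0.148 0 12.8 -101.4;0.004 -0.097 0.148 0 12.8 -101.4;0.004 -0.097 0.148 0 12.8 -101.4;0.004 -0.097 0.148 0 12.8 -101.4;0.004 -0.097 0.148 0 12.8 -101.4;0.004 -0.097 0.148 0 12.8 -101.4'; cat >> h.py <<'E'
def dish():
    hs=cv2.cvtColor(grab_frame("top")[:,:,::-1].copy(),cv2.COLOR_BGR2HSV);m=cv2.inRange(hs,(95,60,30),(120,255,255));m[:, :225]=0;m[:200]=0;m[:,347:]=0;m[305:]=0
    c=cv2.convexHull(np.vstack([k for k in cv2.findContours(m,0,1)[0] if len(k)>20]))
    (u,v),r=cv2.minEnclosingCircle(c);e=cv2.fitEllipse(c);return onz("top",*e[0],.035),onz("top",u,v,.035),e,r
E
python3 - <<'E'
from h import *
print(get_obs()['joint_positions'].round(2));d=dish();print(d)
R=lean(15.9,30);rows((.445,.011,.022),R)
E
```

```text
t: 22.2
ee_pos: [0.4452, 0.0112, 0.1199]
tcp_rot: [[-0.872, 0.002, 0.489], [0.081, 0.987, 0.139], [-0.483, 0.161, -0.861]]
wrist_force: [-0.1, 0.6, -0.5]
gripper_width: 0.085
finger_force: 0.0
[-0.43  0.17  2.38  1.1   0.38 -2.95]
(array([0.54910817, 0.04047006, 0.035     ]), array([0.54915718, 0.04045843, 0.035     ]), ((298.44036865234375, 260.5534973144531), (47.991031646728516, 48.08308792114258), 116.87936401367188), 24.114973068237305)
at [0.4451 0.0113 0.12  ] row: 0.0474 -0.0157 0.0843 0.09 0.59 -18.04
```

```bash
python3 - <<'E'
from h import *
R=lean(15.9,8);rows((.445,.011,.10),R);rows((.445,.011,.023),R)
E
```

```text
at [0.4451 0.0113 0.12  ] row: 0.0097 -0.0034 0.0171 3.55 22.40 -17.81
at [0.4451 0.0113 0.12  ] row: 0.0470 -0.0155 0.0834 3.55 22.40 -17.81
```

```bash
python3 -m creep '0.01 -0.003 0.017 3.6 22.4 -17.8;0.01 -0.003 0.017 3.6 22.4 -17.8;0.01 -0.003 0.017 3.6 22.4 -17.8;0.01 -0.003 0.017 3.6 22.4 -17.8;0.01 -0.003 0.017 3.6 22.4 -17.8;0.01 -0.003 0.017 3.6 22.4 -17.8;0.01 -0.003 0.017 3.6 22.4 -17.8' ; python3 - <<'E'
from h import *
print(get_obs()['joint_positions'].round(2));R=lean(15.9,8);rows((.445,.011,.023),R)
E
```

```text
t: 22.95
ee_pos: [0.4453, 0.0125, 0.1008]
tcp_rot: [[-0.955, -0.262, 0.136], [-0.258, 0.965, 0.044], [-0.143, 0.007, -0.99]]
wrist_force: [-0.3, 0.4, -0.6]
gripper_width: 0.0853
finger_force: 0.0
[-0.19  0.25  2.08  0.11  0.69 -2.1 ]
at [0.4453 0.0125 0.1008] row: 0.0118 -0.0020 0.0769 0.30 0.24 -0.77
```

```bash
python3 -m creep '0.003 0 0.02 0 0 0;0.006 -0.001 0.04 0 0 -0.4;0.009 -0.002 0.06 0 0 -0.8;0.012 -0.002 0.077 0.3 0.2 -0.8;0.012 -0.002 0.077 0.3 0.2 -0.8;0.012 -0.002 0.077 0.3 0.2 -0.8'; python3 - <<'E'
from h import *
print(get_obs()['joint_positions'].round(2));d=dish();print(d[0]);u=np.array([.962,.274,0])
for s,l in((.03,8),(.06,8),(.09,14),(.105,20),(.12,26)):rows(np.array([.445,.011,.023])+s*u,lean(15.9,l))
E
```

```text
t: 23.55
ee_pos: [0.4435, 0.0099, 0.0232]
tcp_rot: [[-0.953, -0.273, 0.132], [-0.271, 0.962, 0.037], [-0.138, -0.0, -0.991]]
wrist_force: [0.9, -0.2, 0.6]
gripper_width: 0.085
finger_force: 0.0
[-0.19  0.41  2.15  0.14  0.45 -2.16]
[0.54918139 0.04058977 0.035     ]
at [0.4443 0.0098 0.0238] row: -0.0306 0.0010 0.0051 -0.07 -0.02 0.00
at [0.4443 0.0098 0.0238] row: -0.0603 0.0010 0.0092 -0.07 -0.02 0.00
at [0.4443 0.0098 0.0238] row: -0.0900 0.0010 0.0134 -0.07 -6.02 0.01
at [0.4443 0.0098 0.0238] row: -0.1049 0.0010 0.0155 -0.07 -12.02 0.01
at [0.4443 0.0098 0.0238] row: -0.1197 0.0010 0.0176 -0.07 -18.02 0.02
```

```bash
python3 -m creep '-0.015 0 0.0025 0 0 0;-0.03 0.001 0.005 0 0 0;-0.04 0.001 0.0064 0 0 0;-0.046 0.001 0.0073 0 0 0;-0.052 0.001 0.0081 0 0 0;-0.058 0.001 0.009 0 0 0;-0.064 0.001 0.0098 0 -1 0;-0.07 0.001 0.0106 0 -2 0;-0.076 0.001 0.0115 0 -3.2 0;-0.082 0.001 0.0123 0 -4.4 0;-0.086 0.001 0.0129 0 -5.2 0;-0.086 0.001 0.0129 0 -5.2 0'; python3 - <<'E'
from h import *
o=get_obs();print(o['ee_pos'],o['joint_positions'].round(2));d=dish();print(d[0],d[2],d[3]);
E
```

```text
t: 24.8
ee_pos: [0.5283, 0.0348, 0.0225]
tcp_rot: [[-0.936, -0.275, 0.22], [-0.268, 0.961, 0.061], [-0.228, -0.002, -0.974]]
wrist_force: [-0.1, 0.4, -0.5]
gripper_width: 0.0853
finger_force: 0.0
[0.52827395 0.03484335 0.02252638] [-0.13  0.47  2.05  0.22  0.42 -2.17]
[0.55530862 0.04251063 0.035     ] ((297.6528625488281, 258.00616455078125), (42.1192512512207, 48.42768478393555), 74.56700134277344) 24.080320358276367
```

```bash
cat >> h.py <<'E'
def dish2(r=24.1):
    from scipy.optimize import least_squares
    t=grab_frame("top")[:,:,::-1].copy();cv2.imwrite("pics/last.png",t)
    hs=cv2.cvtColor(t,cv2.COLOR_BGR2HSV);m=cv2.inRange(hs,(95,60,30),(120,255,255));m[:, :225]=0;m[:200]=0;m[:,347:]=0;m[305:]=0
    m=cv2.morphologyEx(m,cv2.MORPH_OPEN,np.ones((3,3)))
    c=cv2.convexHull(np.argwhere(m)[:,::-1].astype(np.int32))[:,0]
    (u,v),R=cv2.minEnclosingCircle(c)
    q=least_squares(lambda p:np.linalg.norm(c-p,axis=1)-r,[u,v],loss='soft_l1',f_scale=.5)
    print("enclosing",(u,v),R,onz("top",u,v,.035),"fit",q.x,onz("top",*q.x,.035),"bbox",c.min(0),c.max(0));print(c.tolist())
E
python3 - <<'E'
from h import *
dish2()
E
```

```text
enclosing (298.27630615234375, 259.90789794921875) 24.060462951660156 [0.55068069 0.04090027 0.035     ] fit [298.43450822 260.38664269] [0.54951598 0.04049191 0.035     ] bbox [275 237] [322 273]
[[322, 262], [317, 265], [286, 273], [283, 273], [278, 272], [277, 271], [276, 269], [275, 266], [275, 255], [276, 251], [280, 245], [284, 241], [290, 238], [294, 237], [303, 237], [306, 238], [311, 240], [319, 248], [321, 252], [322, 256]]
```

```bash
python3 - <<'E'
from h import *
w=grab_frame("wrist")[:,:,::-1];t=cv2.imread("pics/last.png")
cv2.imwrite("pics/c7.png",np.hstack([cv2.resize(w,(460,345)),cv2.resize(t[220:320,240:340],(340,345),interpolation=2)]))
E
```

```text
(no output)
```

View pics/c7.png

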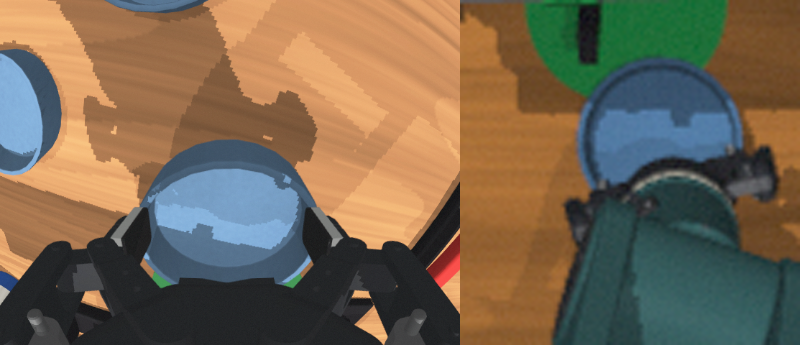

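The wrist view shows the fully open fingers straddling the dish rim near (147,230) and (320,220) without pushing it, with the dish unmoved. I'll back off, narrow the fingers and push again.

```bash
python3 -m creep '0.01 0 -0.0023 0 0 0;0.025 0 -0.006 0 0 0;0.05 0 -0.0117 0 0 0;0.083 0 -0.0194 0 0 0;0.083 0 -0.0194 0 5 0;0.083 0 -0.0194 0 5 0'; python3 -m creep '0 0 0 0 0 0;0 0 0 0 0 0;0 0 0 0 0 0;0 0 0 0 0 0;0 0 0 0 0 0' 0.4 40
python3 - <<'E'
from h import *
dish2();u=np.array([.962,.274,0])
for s,l in((.02,8),(.04,8),(.06,12),(.08,16),(.1,21)):rows(np.array([.445,.011,.022])+s*u,lean(15.9,l))
E
```

```text
t: 25.55
ee_pos: [0.4459, 0.0108, 0.0229]
tcp_rot: [[-0.952, -0.275, 0.137], [-0.273, 0.961, 0.036], [-0.141, -0.003, -0.99]]
wrist_force: [1.7, -0.1, 0.5]
gripper_width: 0.0853
finger_force: 0.0
t: 26.05
ee_pos: [0.4464, 0.0115, 0.0226]
tcp_rot: [[-0.951, -0.276, 0.137], [-0.273, 0.961, 0.038], [-0.142, -0.002, -0.99]]
wrist_force: [-0.7, 0.2, 0.7]
gripper_width: 0.0344
finger_force: 0.0
enclosing (298.30096435546875, 260.4567565917969) 24.223289489746094 [0.54933938 0.04081523 0.035     ] fit [298.41244902 260.48627868] [0.54927147 0.04054135 0.035     ] bbox [275 237] [322 284]
[[322, 265], [320, 271], [319, 273], [311, 281], [307, 283], [304, 284], [293, 284], [290, 283], [286, 281], [283, 279], [281, 277], [278, 273], [276, 269], [275, 266], [275, 255], [276, 251], [280, 245], [284, 241], [290, 238], [294, 237], [303, 237], [307, 238], [311, 240], [319, 248], [321, 252], [322, 256]]
at [0.4464 0.0114 0.0226] row: -0.0183 -0.0001 0.0032 -0.09 0.19 0.12
at [0.4464 0.0114 0.0226] row: -0.0381 -0.0001 0.0061 -0.09 0.19 0.12
at [0.4464 0.0114 0.0226] row: -0.0579 -0.0001 0.0089 -0.09 -3.81 0.12
at [0.4464 0.0114 0.0226] row: -0.0777 -0.0002 0.0118 -0.08 -7.81 0.12
at [0.4464 0.0114 0.0226] row: -0.0975 -0.0002 0.0146 -0.08 -12.81 0.13
```

```bash
python3 -m creep '-0.015 0 0.0027 0 0 0;-0.025 0 0.0042 0 0 0;-0.031 0 0.0051 0 0 0;-0.037 0 0.006 0 0 0;-0.043 0 0.0068 0 -0.8 0;-0.049 0 0.0077 0 -2 0;-0.055 0 0.0085 0 -3.2 0;-0.061 0 0.0094 0 -4.4 0;-0.067 0 0.0102 0 -5.6 0;-0.073 0 0.0111 0 -6.8 0;-0.078 0 0.0118 0 -7.8 0;-0.078 0 0.0118 0 -7.8 0'
python3 - <<'E'
from h import *
dish2()
E
```

```text
t: 27.3
ee_pos: [0.522, 0.033, 0.0219]
tcp_rot: [[-0.924, -0.275, 0.266], [-0.265, 0.961, 0.074], [-0.276, -0.002, -0.961]]
wrist_force: [-0.0, -0.1, 0.1]
gripper_width: 0.0344
finger_force: 0.2
enclosing (294.45550537109375, 246.42767333984375) 24.215717315673828 [0.58354726 0.05086355 0.035     ] fit [294.40597111 246.56761281] [0.58320215 0.05097836 0.035     ] bbox [271 223] [318 270]
[[318, 251], [316, 257], [315, 259], [313, 262], [312, 263], [307, 267], [303, 269], [300, 270], [289, 270], [286, 269], [282, 267], [279, 265], [277, 263], [274, 259], [272, 255], [271, 252], [271, 242], [272, 239], [280, 227], [286, 224], [290, 223], [299, 223], [302, 224], [308, 227], [314, 233], [317, 239], [318, 243]]
```

```bash
python3 - <<'E'
from h import *
from scipy.optimize import least_squares
P=[]
for n,f,roi in(("scene","pics/scene0.png",(285,335,300,365)),("top","pics/top0.png",(222,252,250,325))):
    hs=cv2.cvtColor(cv2.imread(f),cv2.COLOR_BGR2HSV);m=cv2.inRange(hs,(45,80,40),(85,255,255))
    k=np.zeros_like(m);r=roi;k[r[0]:r[1],r[2]:r[3]]=m[r[0]:r[1],r[2]:r[3]]
    c=cv2.convexHull(np.argwhere(k)[:,::-1].astype(np.int32))[:,0];q=np.array([onz(n,*p,0)[:2] for p in c])
    P.append(q);s=least_squares(lambda c:np.linalg.norm(q-c,axis=1)-.075,[.653,.07],loss='soft_l1',f_scale=.002);print(n,s.x,(s.fun*1e3).round(1))
o=get_obs();u=np.array([.9664,.257,0])
for a,l in((.0,16),(.03,20),(.05,23),(.064,26),(.0705,26)):rows(o['ee_pos']+a*u+[0,0,.001],lean(15.9,l))
E
```

```text
scene [0.64962103 0.0677173 ] [-0.5 -1.5 -1.8 -1.4 -1.1 -1.2 -1.7 -1.7 -2.4 -7.1 -4.  -1.9 -2.  -1.3
 -1.2 -1.9 -1.9 -2.  -1.2 -2.2 -2.5  0.1 -0.6 -0.6]
top [0.65250425 0.06937838] [-0.5  0.1  0.3  0.4  0.  -1.7  0.1  0.5  0.6  0.6  0.  -0.3 -0.7 -1.2
 -2.6]
at [0.5221 0.033  0.022 ] row: -0.0003 -0.0000 -0.0010 -0.10 -0.01 0.08
at [0.5221 0.033  0.022 ] row: -0.0291 -0.0006 0.0073 -0.10 -4.01 0.09
at [0.5221 0.033  0.022 ] row: -0.0483 -0.0009 0.0128 -0.10 -7.01 0.09
at [0.5221 0.033  0.022 ] row: -0.0618 -0.0012 0.0167 -0.09 -10.01 0.09
at [0.5221 0.033  0.022 ] row: -0.0680 -0.0013 0.0185 -0.09 -10.01 0.09
```

```bash
python3 -m creep '-0.006 0 0.0007 0 -0.8 0;-0.012 0 0.0024 0 -1.7 0;-0.018 0 0.0041 0 -2.5 0;-0.024 -0.0005 0.0058 0 -3.3 0;-0.03 -0.0006 0.0076 0 -4.1 0;-0.036 -0.0007 0.0093 0 -5.2 0;-0.042 -0.0008 0.011 0 -6.2 0;-0.048 -0.0009 0.0128 0 -7 0;-0.053 -0.001 0.0142 0 -8.2 0;-0.057 -0.0011 0.0153 0 -9 0;-0.057 -0.0011 0.0153 0 -9 0'
cat >> h.py <<'E'
def dish3(r=24.1,top=222,f="pics/last2.png"):
    from scipy.optimize import least_squares
    t=grab_frame("top")[:,:,::-1].copy();cv2.imwrite(f,t)
    hs=cv2.cvtColor(t,cv2.COLOR_BGR2HSV);m=cv2.inRange(hs,(95,60,30),(120,255,255));m[:, :225]=0;m[:top]=0;m[:,340:]=0;m[290:]=0
    m=cv2.morphologyEx(m,cv2.MORPH_OPEN,np.ones((3,3)))
    c=cv2.convexHull(np.argwhere(m)[:,::-1].astype(np.int32))[:,0];c=c[c[:,1]>top+1]
    q=least_squares(lambda p:np.linalg.norm(c-p,axis=1)-r,c.mean(0)-[0,10],loss='soft_l1',f_scale=.5)
    print("fit",q.x,onz("top",*q.x,.035),q.fun.round(1))
E
python3 - <<'E'
from h import *
dish3()
# scene view blue rim
s=grab_frame("scene")[:,:,::-1].copy();cv2.imwrite("pics/s8.png",s)
E
```

```text
t: 28.45
ee_pos: [0.5794, 0.0482, 0.0231]
tcp_rot: [[-0.871, -0.275, 0.407], [-0.25, 0.962, 0.114], [-0.423, -0.002, -0.906]]
wrist_force: [-2.4, 0.7, 2.8]
gripper_width: 0.0342
finger_force: 1.8
fit [288.86633033 224.29315843] [0.6377381  0.06560326 0.035     ] [-0.3 -0.3 -0.3 -0.1  0.4  0.   0.2  0.1  0.2 -0.  -0.2 -0.2 -0.2 -0.3]
```

```bash
python3 -m creep '-0.004 -0.0002 0.0019 0 0 0;-0.008 -0.0004 0.0037 0 0 0;-0.011 -0.0006 0.0051 0 0 0;-0.0131 -0.0007 0.0061 0 0 0;-0.0131 -0.0007 0.0061 0 0 0'; python3 - <<'E'
from h import *
dish3()
E
```

```text
t: 29.05
ee_pos: [0.5938, 0.0517, 0.0232]
tcp_rot: [[-0.871, -0.276, 0.407], [-0.251, 0.961, 0.115], [-0.423, -0.002, -0.906]]
wrist_force: [-2.3, -0.2, 3.1]
gripper_width: 0.0341
finger_force: 1.5
fit [287.70225887 218.35893216] [0.6523216  0.06874538 0.035     ] [-0.1 -0.2 -0.2 -0.1  0.   0.3  0.1  0.2  0.  -0.5 -0.1  0.1 -0.1]
```

```bash
python3 -m creep '0.009 0 -0.0042 0 0 0;0.027 0.001 -0.0127 0 0 0;0.054 0.003 -0.025 0 0 0;0.054 0.003 -0.07 0 0 0;0.054 0.003 -0.12 0 0 0;0.054 0.003 -0.17 0 0 0;0.054 0.003 -0.2 0 0 0;0.054 0.003 -0.2 0 0 0;0.054 0.003 -0.2 0 0 0'; python3 - <<'E'
from h import *
dish3()
s=grab_frame("scene")[:,:,::-1].copy();cv2.imwrite("pics/s9.png",s)
a=cv2.cvtColor(s,cv2.COLOR_BGR2HSV)
S=Ro.from_euler('z',2.05,degrees=True).as_matrix();g=np.array([.6716,.0819,.24])
print("pred lip bottom edges",proj("scene",g+S@[.018,.012,-.027]),proj("scene",g+S@[.018,-.012,-.027]),"tub bottom back corners",proj("scene",g+S@[.036,.03,-.178]),proj("scene",g+S@[.036,-.03,-.178]),"tub top back",proj("scene",g+S@[.036,.03,-.098]),proj("scene",g+S@[.036,-.03,-.098]))
m=cv2.inRange(a,(18,90,50),(35,255,255));m[:,:300]=0;m[:,380:]=0;m[:240]=0;m[330:]=0
for r in range(244,316,4):
    k=np.nonzero(m[r])[0];print(r,(k.min(),k.max()) if len(k) else None,end=' ')
# bystanders: diff between first and last top picture
d=cv2.absdiff(cv2.imread("pics/top0.png"),cv2.imread("pics/last2.png")).max(2)>50
n,l,st,c=cv2.connectedComponentsWithStats(d.astype('uint8'));print("\ndiff",[x.tolist() for x in st[1:] if x[4]>25])
E
```

```text
t: 30.0
ee_pos: [0.4654, 0.0175, 0.1831]
tcp_rot: [[-0.869, -0.275, 0.41], [-0.251, 0.961, 0.113], [-0.426, -0.004, -0.905]]
wrist_force: [-0.7, -0.2, -0.5]
gripper_width: 0.0341
finger_force: 0.0
fit [287.66911495 218.33755297] [0.65237304 0.06882779 0.035     ] [-0.1 -0.1 -0.1  0.  -0.  -0.   0.   0.2  0.2  0.2  0.  -0.5 -0.2  0.1
 -0.2]
pred lip bottom edges [336.84570777 263.0477529 ] [329.40505023 259.56926149] tub bottom back corners [336.30482561 311.60503933] [318.9006046  302.44141127] tub top back [337.45975603 289.85673408] [319.39719889 280.8340785 ]
244 None 248 (np.int64(331), np.int64(334)) 252 (np.int64(330), np.int64(339)) 256 (np.int64(329), np.int64(344)) 260 (np.int64(331), np.int64(344)) 264 (np.int64(336), np.int64(343)) 268 (np.int64(335), np.int64(342)) 272 (np.int64(331), np.int64(342)) 276 (np.int64(326), np.int64(344)) 280 (np.int64(318), np.int64(349)) 284 (np.int64(317), np.int64(348)) 288 (np.int64(316), np.int64(348)) 292 (np.int64(316), np.int64(348)) 296 (np.int64(316), np.int64(347)) 300 (np.int64(313), np.int64(346)) 304 (np.int64(310), np.int64(359)) 308 (np.int64(323), np.int64(361)) 312 (np.int64(310), np.int64(361)) 
diff [[274, 220, 35, 21, 504], [274, 239, 52, 47, 1713], [452, 273, 25, 13, 139], [442, 274, 9, 14, 65], [440, 284, 37, 49, 681], [195, 293, 201, 187, 11478], [112, 431, 31, 9, 118], [68, 432, 13, 7, 34], [82, 432, 26, 8, 75], [0, 444, 52, 36, 1143], [90, 445, 105, 35, 1814], [338, 452, 10, 10, 61]]
```

```bash
python3 - <<'E'
from h import *
print(hand_in())
E
```

```text
the job is handed in; nothing more can be done
None
```

The job is handed in at about t = 30 s: the caddy hangs freely within about 2 mm of the tag and the dish stands within about 1 mm of the disc's measured centre, with no other object seen to move; on the way to the rail I came in too high and the caddy pressed on it with about 15 N, tipping about 2° in the gripper, which I corrected before hooking it on.

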